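# Feed the sanding sled along the fence with the push stick

### The arm

A 6-joint arm with a two-finger parallel gripper is mounted at the origin on the work surface. World frame = base frame: x ahead of the robot, y to its left, z up, the work surface at z = 0. Lengths are in mm, angles in rad, forces in N, time in s.
With the tool pointing down it reaches from about 275 to 825 mm from the base axis. Payload 4.9 kg.
Tool frame: the origin (TCP) lies midway between the tips of the shut fingers; the grasp point (between the pads) lies 19 mm behind it; z points along the fingers, y is the line along which they close (so a half turn about z gives the same grasp; the last joint's range is limited). The gripper opens to 85 mm and grips with 20 to 120 N. Pads are 22 mm wide; open, the fingers measure 114 mm over their backs; the gripper's body (76 mm by 85 mm) begins 54 mm behind the grasp point. The pads swing forward as they close: fully open they stand 13 mm farther back than shut.
Start: joints at [1.165, 0.326, -0.193, 1.052, 0, 1.437], TCP at [147.65, 529.828, 231.281] pointing down, gripper open.
Joint ranges: [-2.65, 2.65], [-0.97, 1.79], [-1.3, 1.35], [-1.93, 2.1], [-1.47, 1.37], [-3.14, 3.14]. Speed limits (rad/s): [2.57, 2.57, 3.14, 3.14, 3.14, 3.14].

### API

Orientations are given as a rotation vector (axis times angle).
In Python, from station import * gives the robot as it stands.
- The arm moves only by the tool arm_command, never from a script. Its argument "commands" is a list of rows, each an object with "travel": the shift along the tool's x, y, z in units of 25 mm (1.0 is 25 mm), a list of three; "spin": the turn about the tool's z in rad. In form: [{"travel": [tx, ty, tz], "spin": spin}, ...]. A call has 1 to 12 rows; each row is the pose to reach, as a shift and turn from the pose commanded when the call began, along the tool's axes at that moment; what a row does not reach only later rows make up. A row lasts 1/10 s, in which the tool goes at most 50 mm and 8.59 degrees, less where a joint would pass 70% of its speed; a pose out of reach is approached as far as the arm can. A call with a gripper value outside its range is refused whole. "gripper" is the opening, from 0 (shut) to 1 (fully open), set as the call begins (left out, the last holds). The fingers move at their own pace and stop on an object; "newtons" is the grip in N (left out, the last holds). Time passes only in rows, so rows that repeat a pose let the fingers close. It gives the time, the measured TCP pose, the force, the opening and the grip force at its end, in the units of the state.
- observe(): the state, without advancing time (a new reading comes with each control period).
- read_camera(name): name is "scene" or "top" or "wrist"; returns the picture (400x640x3 uint8, red, green, blue); there is no depth.
- camera_params(name): a dict with "vfov" (degrees; the focal length in pixels is half the picture's height over the tangent of half this angle, whatever the lens; pixels are square), "cx", "cy" (the principal point, pixels), "eye" and "orientation" of the camera in the world. Camera axes: x right, y down, z forward; pixel columns grow to the right and rows downward; lengths in mm; the calibration is good to about 2 mm. A picture is of the moment at which its call begins: read the wrist's pose just before it. camera_params takes no time and is no camera call; for the wrist camera it gives the pose at the moment of the call.
- job_done(): hands the job in; it is judged then, once.
Trained networks look in the newest picture that a camera, given by its name, has taken for a name from the list of things; names that differ only in an ending like _2 or _b are one class to them, and where a whole thing is asked for, a point or a joint stands for the part that bears it (a point fixed in the world has none). Each returns a list of dicts, best first, with "confidence" (0 to 1); they miss things now and then, are a little off and sometimes report something else, mostly with a low value. They report only what shows in the picture. A call takes as long as a camera call. They do not tell look-alikes from the thing itself.
- boxes_of(camera, name): "at" ([x, y, z] in mm, in the coordinates of the camera as it stood for that picture, good to about 4 mm: the middle of the surface that is visible of it).
- masks_of(camera, name): "region" (400x640 bool, what is visible of it).
- mark_of(camera, name): "at" ([x, y, z] in mm, in the coordinates of the camera as it stood for that picture, good to about 4 mm: a listed point, or the origin of a listed thing).
The state is a dict: "time_s": time; "joints": joint angles; "joint_velocities": joint speeds; "tau": joint torques, N m; "tool_pos": TCP position; "eef_rot": TCP orientation; "contact_force": force on the tool from outside, world axes, zero at the start; "wrist_torque": the same for the moment, N m; "grip_width": opening from 0.0 (shut) to 1.0 (fully open); "finger_force": force on a finger pad.
Only numpy, scipy, OpenCV 4.12 (cv2) and the standard library are available. Lean on these libraries where they do the work, as an engineer would, in place of code of your own. Each camera call takes 0.05 s, during which the arm holds its last target. There are 200 camera calls.

### The job

Take the wooden push stick out of its stand, put its tip in the notch at the sled's rear corner, and with it feed the sanding sled along the fence all the way to the end stop, keeping the sled pressed lightly but steadily against the fence the whole way and never pushing hard. Leave the sled fully home against the stop, touching it only with the stick, then put the stick back upright in its stand, all the way down, and disturb nothing else on the sideboard.

Things in the scene. Friction and masses are not known exactly. Their poses are not given: they have to be found in the camera images.
- stand: fixed light-wood block 70 x 70 x 50 mm on the sideboard, holding the push stick; origin at the centre of its underside. A round upright hole, 20 mm across and 40 mm deep, opens at the centre of its top (50 mm up), its floor 10 mm above the origin.
- stick: loose push stick of brown wood, 80 g, standing in the stand: a round rod 16 mm across, 65 mm long, below a square handle 26 x 26 x 60 mm. Origin at the centre of the rod's foot, z up the stick; the handle spans z = 65 to 125 mm, flats square to x and y. At the start the foot rests on the hole's floor, the handle's lower end 25 mm above the stand.
- stick_tip (a point): centre of the foot of the push stick's rod (same point as the stick's origin)
- jig: fixed plywood bed of the sanding jig, 12 mm thick, 420 mm long (x = 0 to 420 mm) and 180 mm wide (y = -120 to +60 mm), lying on the sideboard. Origin at sideboard level under the infeed end of the fence line; x is the feed direction, y points towards the fence. The sled slides on its top at z = 12 mm.
- fence: fixed aluminium fence, 34 mm high, with a 30 mm high wooden facing strip that the sled runs on. Origin on the bed's top at the infeed end of the strip's face (y = 0); axes as the jig. The strip, 375 mm long, was set by hand: from the origin its face runs stiffly up to 0.06 rad either way off x (20 mm at the stop), a run-out that differs each time, is not in the measured pose and must be felt.
- stop: fixed steel end stop across the bed, 20 mm thick, 130 mm wide, 30 mm high; origin at bed level in the middle of the face that the sled meets, 385 mm along x from the jig's origin; same axes as the jig.
- sled: loose hardwood sanding sled, 140 mm long (x, feed direction), 70 mm wide (y, its +y side runs on the fence), 40 mm high, 250 to 470 g, aluminium plate on top; origin at the centre of the underside of its full 140 x 70 outline. It starts near the bed's infeed end, 3 to 40 mm off the strip, askew by up to 0.12 rad. Home, touching the stop, its origin is at fence x = 313 to 315 mm.
- notch (a point): inner corner of the sled's notch, at its underside; sled axes. The notch, 30 x 25 mm, full height, takes away sled x < -40, y < -10 mm (rear corner away from the fence): one wall faces back (to push forward), one faces away from the fence (to press it on). A round stick pressed into this corner squares the sled up on the fence.
- ramekin: loose small glass ramekin, 72 mm across, 42 mm high; origin at the centre of its underside; a bystander
- mallet: loose red aluminium mallet lying flat, about 240 mm long, head 80 mm wide, 44 mm high; origin at sideboard level under the handle; a bystander
- green0: loose round green plastic peg, 58 mm tall, 22 mm shank and 34 mm head, standing upright; origin at the centre of its underside; a bystander
- green1: loose round green plastic peg, 58 mm tall, 22 mm shank and 34 mm head, standing upright; origin at the centre of its underside; a bystander
- green2: loose round green plastic peg, 58 mm tall, 22 mm shank and 34 mm head, standing upright; origin at the centre of its underside; a bystander
- green3: loose round green plastic peg, 58 mm tall, 22 mm shank and 34 mm head, standing upright; origin at the centre of its underside; a bystander
- steel0: loose round stainless peg, 70 mm tall, 26 mm across, standing upright; origin at the centre of its underside; a bystander
- steel1: loose round stainless peg, 70 mm tall, 26 mm across, standing upright; origin at the centre of its underside; a bystander
Things that resemble listed ones, but are neither listed nor needed, are in the scene too. Leave any turquoise look-alike of the sled alone.

How it is judged (in metres and radians):
On the way, in this order (a step that is already met when the one before it is completed fails the run):
1. the push stick is lifted out of its stand in the gripper (z of stick_tip in the frame of stand above 0.055 m and contact force between the fingers and stick above 1 N), for 0.1 s.
2. near the infeed end, the stick presses the sled on the fence (over 1.5 N) (x of sled in the frame of fence below 0.135 m and contact force between sled and fence above 1.5 N and contact force between stick and sled above 1.5 N), for 0.2 s.
3. the sled passes the first part of the feed, pushed by the stick and pressed on the fence (over 1.5 N) (x of sled in the frame of fence between 0.15 and 0.195 m and contact force between sled and fence above 1.5 N and contact force between stick and sled above 1.5 N), for 0.2 s.
4. the sled passes the middle part of the feed, pushed by the stick and pressed on the fence (over 1.5 N) (x of sled in the frame of fence between 0.205 and 0.25 m and contact force between sled and fence above 1.5 N and contact force between stick and sled above 1.5 N), for 0.2 s.
5. the sled passes the last part of the feed, pushed by the stick and pressed on the fence (over 1.5 N) (x of sled in the frame of fence between 0.26 and 0.302 m and contact force between sled and fence above 1.5 N and contact force between stick and sled above 1.5 N), for 0.2 s.
6. the stick presses the sled against both the end stop and the fence (over 1 N each) (x of sled in the frame of fence above 0.309 m and contact force between sled and fence above 1 N and contact force between sled and stop above 1 N and contact force between stick and sled above 1 N), for 0.2 s.
At the end, for the whole second after the job is handed in: Sled within 5 mm of touching the stop, origin at most 60 mm from the fence's line, flat, parallel to the fence within 0.09 rad, at rest. Stick back in the stand's hole: foot within 5 mm of its axis and 4 mm of its floor, upright within 0.12 rad, at rest, released (x of sled in the frame of fence between 0.308 and 0.319 m and y of sled in the frame of fence above -0.06 m and angle between the x axis of sled and the x axis of fence, either way round below 0.09 rad and angle between sled's own z axis and vertical below 0.05 rad and linear speed of sled below 0.01 m/s and horizontal distance between stick_tip and stand below 0.005 m and z of stick_tip in the frame of stand below 0.014 m and angle between stick's own z axis and vertical below 0.12 rad and linear speed of stick below 0.02 m/s).
It fails at once if too hard: over 12 N of sled on fence, 20 N of sled on stop, or 25 N of stick on sled (its two walls added) (contact force between sled and fence above 12 N or contact force between sled and stop above 20 N or contact force between stick and sled above 25 N).
It fails at once if once fed past the infeed end, the sled comes well away from the fence (origin over 62 mm from the fence's line; 35 mm is contact with no run-out) or turns askew by over 0.13 rad (x of sled in the frame of fence above 0.15 m and (y of sled in the frame of fence below -0.062 m or angle between the x axis of sled and the x axis of fence, either way round above 0.13 rad)).
It fails at once if the gripper or arm touches the sled (contact force between any of the fingers, the arm and sled above 0.5 N).
It fails at once if the sled is lifted or tipped (angle between sled's own z axis and vertical above 0.12 rad or z of sled in the frame of fence above 0.012 m).
It fails at once if a bystander (ramekin, mallet or peg) is moved by over 20 mm (distance of any of mallet, ramekin, green0, green1, green2, green3, steel0, steel1 from where it was at the start of the episode above 0.02 m).
It also fails if it takes over 70 s, if anything falls off the work surface, if the arm or the gripper's body presses on something with over 40 N, if the wrist force passes 120 N, or if a joint passes its speed limit or range.

## Working session

There is one attempt and no reset: what is moved stays moved. The work goes in short steps, Python scripts to look and compute and a tool call to move; the robot and the scene stay as the last step left them, time stands still between calls to the robot, and variables do not carry over. Pictures are saved under pics/ and viewed, at most 10 in all, crops included, and the job is handed in when it is done.

Besides the shell and the picture viewer there is one more tool, called after "Emit:" by a JSON object that holds its "method" and its "body", one argument or row to a line. arm_command: Moves the arm, as the interface text tells. Its arguments: {"type":"object","properties":{"commands":{"type":"array","items":{"type":"object","properties":{"travel":{"type":"array","items":{"type":"number"}},"spin":{"type":"number"}}}},"gripper":{"type":"number"},"newtons":{"type":"number"}},"required":["commands"]}

```bash
mkdir -p pics; cat > h.py <<'E'
from station import *
import numpy as np, cv2
from scipy.spatial.transform import Rotation as R
def cam(n):
    p=camera_params(n); o=np.array(p["orientation"],float)
    M=R.from_rotvec(o).as_matrix() if o.size==3 else o.reshape(3,3)
    return p,np.array(p["eye"],float),M
def w(n,a):
    p,e,M=cam(n); return M@np.array(a)+e
def px(n,P):
    p,e,M=cam(n); c=M.T@(np.array(P,float)-e); f=200/np.tan(np.radians(p["vfov"])/2)
    return np.array([p["cx"]+f*c[0]/c[2],p["cy"]+f*c[1]/c[2]])
def ray(n,uv,z):
    p,e,M=cam(n); f=200/np.tan(np.radians(p["vfov"])/2)
    d=M@np.array([(uv[0]-p["cx"])/f,(uv[1]-p["cy"])/f,1]); return e+d*(z-e[2])/d[2]
def save(n,name):
    im=read_camera(n); cv2.imwrite(f"pics/{name}.png",im[:,:,::-1]); return im
E
python3 - <<'E'
from h import *
np.set_printoptions(precision=1,suppress=True)
print(observe())
for c in("top","scene"):
    save(c,c+"0"); print(c,camera_params(c))
    for n in ["stand","stick","stick_tip","jig","fence","stop","sled","notch","ramekin","mallet","green0","steel0"]:
        print(n,[(w(c,d["at"]),round(d["confidence"],2)) for d in mark_of(c,n)[:5]])
E
```

```text
{'time_s': 0.0, 'joints': array([ 1.2,  0.3, -0.2,  1.1, -0. ,  1.4]), 'joint_velocities': array([ 0., -0., -0., -0., -0.,  0.]), 'tau': array([  0. , -44.3,  26.2,   0. ,  -0. ,   0. ]), 'tool_pos': array([147.4, 529.3, 230.5]), 'eef_rot': array([-0.4, -3.1,  0. ]), 'contact_force': array([-0.2, -0.3,  0.2]), 'wrist_torque': array([ 0., -0., -0.]), 'finger_force': 0.0, 'grip_width': 0.999539374034683}
top {'vfov': 55.34181362364245, 'cx': 316.7903781656432, 'cy': 198.90233364165672, 'eye': array([ 508.3, -153.1, 1179.5]), 'orientation': array([-2.2,  2.2, -0. ])}
stand [(array([ 522.4, -341.2,   -4. ]), 0.9)]
stick [(array([ 522.1, -343.1,   11.8]), 0.66), (array([774.9, -49.5,   1.4]), 0.36)]
stick_tip [(array([ 523.7, -343. ,    9.3]), 0.61), (array([524.7, 185.2,  12.9]), 0.48)]
jig [(array([596.7, 236.4,   2.3]), 0.92), (array([ 524.2, -341.2,   -4.1]), 0.72)]
fence [(array([595.8, 238.9,  15.1]), 0.76)]
stop [(array([ 573.6, -144.9,   10.3]), 0.51)]
sled [(array([545.1, 142.6,  12.5]), 0.94), (array([343.2, -16.5,  -1.5]), 0.73), (array([ 522. , -343.6,    9.7]), 0.16)]
notch [
[... 1118 characters left out ...]
9.7, -145.9,   12.2]), 0.83)]
sled [(array([543.2, 148.1,  10.6]), 0.8), (array([338.9,  -8.3,  -0.5]), 0.68)]
notch [(array([526.7, 188.6,  10.2]), 0.84), (array([310.8,  12.2,  -5.1]), 0.82)]
ramekin [(array([ 698.2, -282.7,    5.8]), 0.85)]
mallet [(array([ 416.8, -540.5,   -8.6]), 0.88), (array([771.2, -48.3,  -1. ]), 0.62), (array([528.3, 189.7,  10.7]), 0.39)]
green0 [(array([346.3, 262.5,   2.3]), 0.67), (array([744.6, 131.5,  -0.7]), 0.66), (array([ 341.7, -272.3,   -1.4]), 0.59), (array([ 680.5, -393.1,   -3.9]), 0.49), (array([542.2, 147.9,  11.4]), 0.33)]
steel0 [(array([773.6, -48.4,  -2.6]), 0.61), (array([ 568.8, -479.1,   -1.6]), 0.52), (array([ 520.5, -346. ,   13.6]), 0.47)]
```

View pics/top0.png

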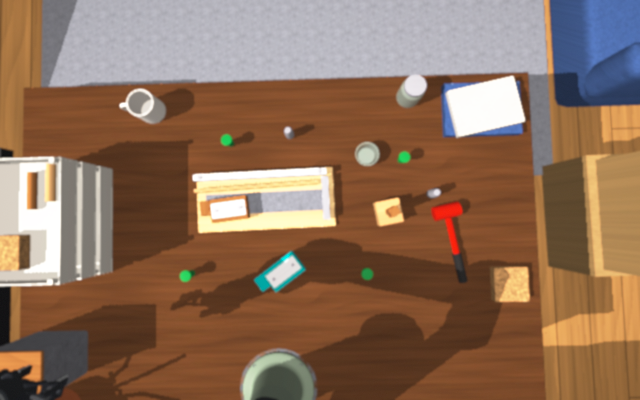

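View pics/scene0.png

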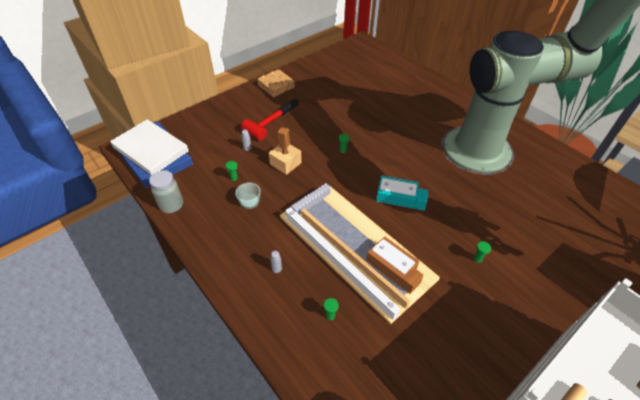

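```bash
cat >> h.py <<'E'
def go(x,y,z,yaw=0):
    s=observe(); M=R.from_rotvec(s["eef_rot"]).as_matrix()
    t=M.T@(np.array([x,y,z])-s["tool_pos"])/25
    print("travel",t.round(2),"rows",np.ceil(np.linalg.norm(t)/2),"pos",s["tool_pos"].round(1))
def axes():
    M=R.from_rotvec(observe()["eef_rot"]).as_matrix(); print("toolaxes cols",M.round(3).tolist())
E
python3 - <<'E'
from h import *
np.set_printoptions(precision=2,suppress=True)
axes(); go(520,-344,260)
p,e,M=cam("wrist"); s=observe(); T=R.from_rotvec(s["eef_rot"]).as_matrix()
print("cam in tool",T.T@(e-s["tool_pos"]),(T.T@M).tolist(),p["vfov"])
read_camera("top")
for n,z in(("jig",12),("stop",42),("sled",52),("fence",46)):
    for d in masks_of("top",n)[:2]:
        m=d["region"].astype(np.uint8); c=max(cv2.findContours(m,0,1)[0],key=cv2.contourArea)
        q=cv2.boxPoints(cv2.minAreaRect(c)); print(n,d["confidence"],q.tolist(),[ray("top",u,z)[:2].round(1).tolist() for u in q])
E
```

```text
toolaxes cols [[-0.963, 0.269, 0.0], [0.269, 0.963, 0.0], [-0.0, 0.0, -1.0]]
travel [-23.73 -29.67  -1.15] rows 20.0 pos [147.7 529.8 231.3]
cam in tool [  79.96   -0.69 -142.81] [[7.396052372174629e-05, -0.9502416343322646, -0.3115137732290318], [0.9999997191830067, 0.0003025960678886761, -0.0006856161669090106], [0.0007457638698404808, -0.3115136350421397, 0.9502413898684291]] 61.572402425218975
jig 0.71 [[192.72320556640625, 172.46383666992188], [332.523681640625, 165.47381591796875], [335.5286865234375, 225.57357788085938], [195.72821044921875, 232.5635986328125]] [[660.1, 250.9], [670.3, -182.1], [485.6, -186.5], [474.3, 243.0]]
stop 0.78 [[319.583740234375, 175.17259216308594], [326.903564453125, 174.6497344970703], [329.9898681640625, 217.8578643798828], [322.6700439453125, 218.38072204589844]] [[637.9, -141.9], [638.9, -163.8], [509.5, -169.8], [508.5, -147.9]]
sled 0.74 [[251.53468322753906, 278.2745361328125], [291.765869140625, 248.7716827392578], [306.803466796875, 269.2774658203125], [266.572265625, 298.78033447265625]] [[337.7, 65.4], [421.3, -54.8], [360.5, -97.8], [277.3, 22.1]]
sled 0.58 [[198.11766052246094, 200.5294189453125], [246.44627380371094, 193.93914794921875], [249.68360900878906, 217.67950439453125], [201.35499572753906, 224.269775390625]] [[570.4, 221.5], [586.4, 76.8], [515.7, 68.2], [499.6, 212.4]]
fence 0.77 [[192.65127563476562, 173.49044799804688], [324.8180847167969, 165.12545776367188], [325.3854064941406, 174.08953857421875], [193.21859741210938, 182.45452880859375]] [[652.5, 239.4], [667.2, -158.3], [640.3, -159.3], [625.4, 237.9]]
```

Emit:
{"method": "arm_command", "body": {
  "commands": [
    {"travel": [-18.5,-16.8,-4],"spin": 0},
    {"travel": [-18.5,-16.8,-4],"spin": 0},
    {"travel": [-18.5,-16.8,-4],"spin": 0},
    {"travel": [-18.5,-16.8,-4],"spin": 0},
    {"travel": [-18.5,-16.8,-4],"spin": 0},
    {"travel": [-18.5,-16.8,-4],"spin": 0},
    {"travel": [-18.5,-16.8,-4],"spin": 0},
    {"travel": [-18.5,-16.8,-4],"spin": 0},
    {"travel": [-18.5,-16.8,-4],"spin": 0},
    {"travel": [-18.5,-16.8,-4],"spin": 0},
    {"travel": [-18.5,-16.8,-4],"spin": 0},
    {"travel": [-18.5,-16.8,-4],"spin": 0}
  ]
}}

```text
time_s: 2.75
tool_pos: [464.0, 26.4, 326.8]
eef_rot: [0.426, 3.112, 0.0]
contact_force: [1.0, 1.0, 0.4]
grip_width: 0.999
finger_force: 0.0
```

Emit:
{"method": "arm_command", "body": {
  "commands": [
    {"travel": [-2.5,-2.2,-0.5],"spin": 0},
    {"travel": [-2.5,-2.2,-0.5],"spin": 0},
    {"travel": [-2.5,-2.2,-0.5],"spin": 0}
  ]
}}

```text
time_s: 3.05
tool_pos: [510.9, -45.1, 338.6]
eef_rot: [0.433, 3.11, -0.002]
contact_force: [-0.0, 1.0, -0.3]
grip_width: 1.002
finger_force: 0.0
```

```bash
python3 - <<'E'
from h import *
np.set_printoptions(precision=1,suppress=True)
axes(); save("wrist","w1"); c="wrist"
for n in ["jig","fence","stop","sled","notch","stand","stick"]:
    print(n,[(w(c,d["at"]),round(d["confidence"],2)) for d in mark_of(c,n)[:3]])
go(521,-344,260)
E
```

```text
toolaxes cols [[-0.962, 0.273, 0.001], [0.273, 0.962, -0.001], [-0.002, -0.001, -1.0]]
jig [(array([589.5, 242.5,  -0.8]), 0.81)]
fence [(array([589. , 246.7,   6.3]), 0.87)]
stop [(array([ 568.9, -138. ,   15.5]), 0.63), (array([ 574.3, -470.5,   -0. ]), 0.4)]
sled [(array([337.4,  -8.1,  -0.5]), 0.91), (array([533.9, 150.6,  15.2]), 0.86)]
notch [(array([531.9, 148.1,  14.4]), 0.74), (array([521.4, 191.5,  11.5]), 0.59), (array([586.4, 243.2,   1.5]), 0.51)]
stand [(array([ 521.8, -340.1,    0.6]), 0.75)]
stick [(array([ 520. , -334.5,    9.9]), 0.94)]
travel [ -3.7 -11.6   3.1] rows 7.0 pos [508.2 -40.3 338.8]
```

View pics/w1.png

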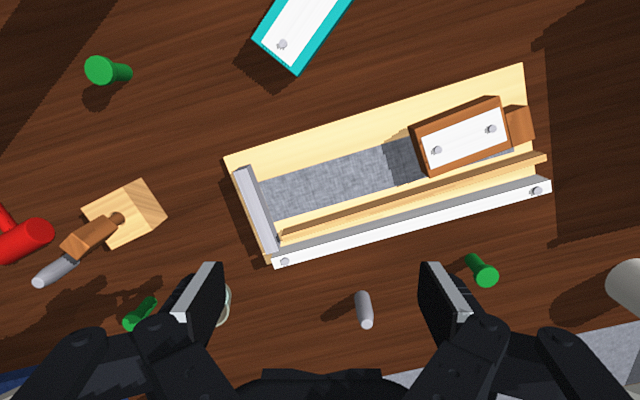

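```bash
python3 - <<'E'
from h import *
np.set_printoptions(precision=1,suppress=True)
for n,uv,z in [("bed420",(223,158),12),("bed0",(522,63),12),("bedfar420",(268,265),12),("sledA",(409,130),52),("sledB",(499,97),52)]:
    print(n,ray("wrist",uv,z))
im=cv2.imread("pics/w1.png"); cv2.imwrite("pics/w1c.png",cv2.resize(im[50:200,380:560],None,fx=4,fy=4,interpolation=cv2.INTER_CUBIC))
E
```

```text
bed420 [ 484.9 -179.2   12. ]
bed0 [471. 240.  12.]
bedfar420 [ 664.2 -171.4   12. ]
sledA [509.3  73.5  52. ]
sledB [499.4 187.3  52. ]
```

View pics/w1c.png

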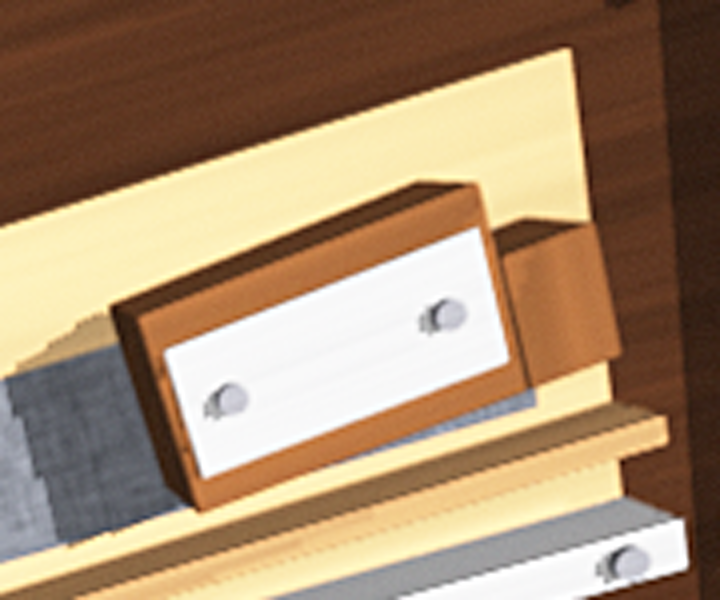

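Emit:
{"method": "arm_command", "body": {
  "commands": [
    {"travel": [-1,-11,0],"spin": 0},
    {"travel": [-1,-11,0],"spin": 0},
    {"travel": [-1,-11,0],"spin": 0},
    {"travel": [-1,-11,0],"spin": 0},
    {"travel": [-1,-11,0],"spin": 0},
    {"travel": [-1,-11,0],"spin": 0},
    {"travel": [-1,-11,0],"spin": 0},
    {"travel": [-1,-11,0],"spin": 0}
  ]
}}

```text
time_s: 4.25
tool_pos: [458.8, -312.6, 338.5]
eef_rot: [-0.426, -3.112, -0.001]
contact_force: [0.3, 0.7, 0.7]
grip_width: 0.997
finger_force: 0.0
```

```bash
python3 - <<'E'
from h import *
np.set_printoptions(precision=1,suppress=True)
axes(); save("wrist","w2"); c="wrist"
for n in ["stand","stick"]:
    print(n,[(w(c,d["at"]),round(d["confidence"],2)) for d in mark_of(c,n)[:3]])
go(521,-344,260)
E
```

```text
toolaxes cols [[-0.963, 0.269, -0.0], [0.269, 0.963, 0.001], [0.0, 0.001, -1.0]]
stand [(array([ 523.6, -342.6,    2.3]), 0.61)]
stick [(array([ 518.1, -342.8,   11. ]), 0.6), (array([ 524.6, -343.2,    1. ]), 0.35)]
travel [-2.7 -0.6  3.1] rows 3.0 pos [ 459.3 -311.5  338.8]
```

View pics/w2.png

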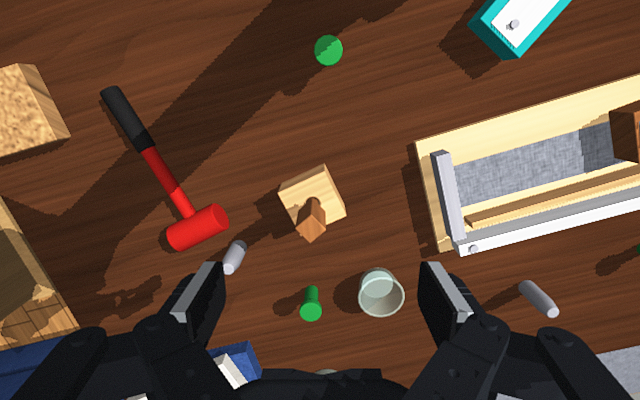

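```bash
python3 - <<'E'
from h import *
np.set_printoptions(precision=1,suppress=True)
im=cv2.imread("pics/w2.png"); cv2.imwrite("pics/w2c.png",cv2.resize(im[155:250,265:365],None,fx=6,fy=6,interpolation=cv2.INTER_CUBIC))
T=np.array([[-0.962,0.273,0.001],[0.273,0.962,-0.001],[-0.002,-0.001,-1]])
C=np.array([[0,-.95024,-.31151],[1,0,-.0007],[.0007,-.31151,.95024]])
p=camera_params("wrist"); f=200/np.tan(np.radians(p["vfov"])/2)
e=np.array([510.9,-45.1,338.7])+T@np.array([79.96,-.69,-142.8])
def r(u,z):
    d=T@C@np.array([(u[0]-p["cx"])/f,(u[1]-p["cy"])/f,1]); return e+d*(z-e[2])/d[2]
for n,u,z in [("bed420",(223,158),12),("bed0",(522,63),12),("A",(414.5,129.5),52),("B",(499.5,96.5),52),("C",(430,177.5),52),("D",(528.75,106.25),52),("E",(534.5,138.75),52),("in",(505,114.5),52)]: print(n,r(u,z)[:2])
print(observe()["tool_pos"])
E
```

```text
bed420 [ 486.9 -184.2]
bed0 [475.7 234.8]
A [514.2  75.2]
B [503.3 182.7]
C [581.3  83. ]
D [524.7 216.1]
E [567.2 219.7]
in [526.7 186.9]
[ 459.3 -311.5  338.8]
```

View pics/w2c.png

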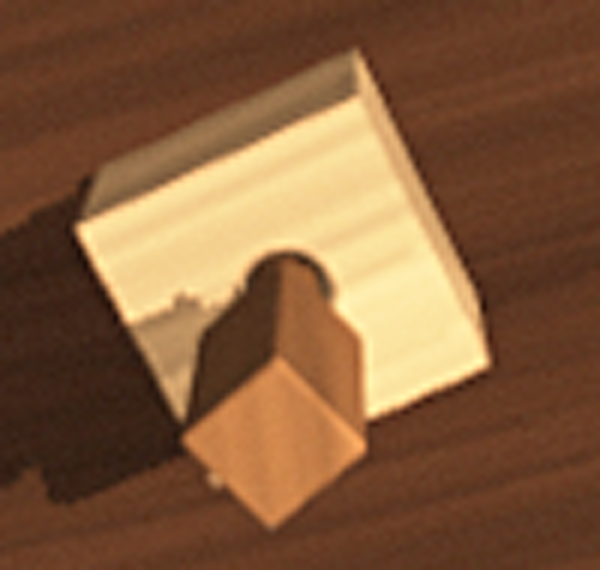

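```bash
python3 - <<'E'
from h import *
np.set_printoptions(precision=2,suppress=True)
H=[ray("wrist",u,135)[:2] for u in [(311.33,214.5),(326.17,229.5),(310.33,242.8),(295.5,228.3)]]
S=[ray("wrist",(265+a/6,155+b/6),50)[:2] for a,b in [(358,95),(490,365),(78,228)]]
print("handle",np.array(H),np.mean(H,0)); 
for i in range(4):
    d=H[(i+1)%4]-H[i]; print(np.hypot(*d),np.degrees(np.arctan2(d[1],d[0])))
print("stand",np.array(S),"centre",(S[1]+S[2])/2)
M=R.from_rotvec(observe()["eef_rot"]).as_matrix(); print("tool y ang",np.degrees(np.arctan2(M[1,1],M[0,1])))
E
```

```text
handle [[ 507.28 -336.93]
 [ 529.01 -325.85]
 [ 540.06 -347.5 ]
 [ 518.45 -358.58]] [ 523.7  -342.22]
24.398704124265272 27.031418252187994
24.3136273464494 -62.96692372490488
24.280451562405744 -152.85998454629055
24.3599386222622 117.3113126863436
stand [[ 483.46 -314.33]
 [ 552.84 -301.85]
 [ 496.25 -382.98]] centre [ 524.54 -342.41]
tool y ang 74.54448476281952
```

Emit:
{"method": "arm_command", "body": {
  "commands": [
    {"travel": [-2.82,-0.49,7.1],"spin": 0.83},
    {"travel": [-2.82,-0.49,7.1],"spin": 0.83},
    {"travel": [-2.82,-0.49,7.1],"spin": 0.83},
    {"travel": [-2.82,-0.49,7.1],"spin": 0.83},
    {"travel": [-2.82,-0.49,7.1],"spin": 0.83},
    {"travel": [-2.82,-0.49,7.1],"spin": 0.83},
    {"travel": [-2.82,-0.49,7.1],"spin": 0.83},
    {"travel": [-2.82,-0.49,7.1],"spin": 0.83}
  ]
}}

```text
time_s: 5.2
tool_pos: [524.1, -342.8, 161.6]
eef_rot: [1.64, 2.679, -0.0]
contact_force: [0.0, -0.2, -0.0]
grip_width: 0.996
finger_force: 0.0
```

```bash
python3 - <<'E'
from h import *
axes(); go(524,-342.3,81)
E
```

```text
toolaxes cols [[-0.455, 0.891, 0.0], [0.891, 0.455, -0.0], [-0.001, 0.0, -1.0]]
travel [0.02 0.   3.22] rows 2.0 pos [ 524.1 -342.8  161.6]
```

Emit:
{"method": "arm_command", "body": {
  "commands": [
    {"travel": [0,0,1.6],"spin": 0},
    {"travel": [0,0,3.2],"spin": 0},
    {"travel": [0,0,3.2],"spin": 0},
    {"travel": [0,0,3.2],"spin": 0}
  ]
}}

```text
time_s: 5.6
tool_pos: [523.4, -343.2, 81.6]
eef_rot: [-1.642, -2.677, -0.0]
contact_force: [0.6, -0.2, 0.4]
grip_width: 0.998
finger_force: 0.0
```

Emit:
{"method": "arm_command", "body": {
  "commands": [
    {"travel": [0,0,0],"spin": 0},
    {"travel": [0,0,0],"spin": 0},
    {"travel": [0,0,0],"spin": 0},
    {"travel": [0,0,0],"spin": 0},
    {"travel": [0,0,0],"spin": 0},
    {"travel": [0,0,0],"spin": 0},
    {"travel": [0,0,0],"spin": 0},
    {"travel": [0,0,0],"spin": 0}
  ],
  "gripper": 0,
  "newtons": 90
}}

```text
time_s: 6.4
tool_pos: [524.0, -344.3, 82.3]
eef_rot: [1.644, 2.675, -0.001]
contact_force: [-1.0, 0.0, 6.0]
grip_width: 0.293
finger_force: 88.4
```

Emit:
{"method": "arm_command", "body": {
  "commands": [
    {"travel": [0,0,-1],"spin": 0},
    {"travel": [0,0,-2],"spin": 0},
    {"travel": [0,0,-3],"spin": 0},
    {"travel": [0,0,-4.4],"spin": 0},
    {"travel": [0,0,-4.4],"spin": 0},
    {"travel": [0,0,-4.4],"spin": 0}
  ]
}}

```text
time_s: 7.0
tool_pos: [523.9, -343.9, 191.7]
eef_rot: [1.644, 2.676, -0.0]
contact_force: [0.0, 0.3, -1.6]
grip_width: 0.291
finger_force: 89.2
```

```bash
python3 - <<'E'
from h import *
np.set_printoptions(precision=2,suppress=True)
axes()
for i in range(3): s=observe();print(s["tool_pos"],s["contact_force"],s["wrist_torque"],s["finger_force"],s["grip_width"])
go(505,204,190)
p,e,M=cam("wrist"); T=R.from_rotvec(s["eef_rot"]).as_matrix(); print(px("wrist",s["tool_pos"]+np.array([0,0,-72])),px("wrist",s["tool_pos"]))
E
```

```text
toolaxes cols [[-0.452, 0.892, 0.001], [0.892, 0.452, -0.001], [-0.001, 0.001, -1.0]]
[ 523.87 -343.94  191.71] [ 0.04  0.3  -1.62] [-0.02 -0.    0.  ] 89.2164409160614 0.29123245999365355
[ 523.87 -343.94  191.71] [ 0.04  0.3  -1.62] [-0.02 -0.    0.  ] 89.2164409160614 0.29123245999365355
[ 523.87 -343.94  191.71] [ 0.04  0.3  -1.62] [-0.02 -0.    0.  ] 89.2164409160614 0.29123245999365355
travel [19.89  9.23  0.05] rows 11.0 pos [ 523.9 -343.9  191.7]
[321.86 210.15] [322.14 262.57]
```

Emit:
{"method": "arm_command", "body": {
  "commands": [
    {"travel": [19.9,9.2,0],"spin": 0},
    {"travel": [19.9,9.2,0],"spin": 0},
    {"travel": [19.9,9.2,0],"spin": 0},
    {"travel": [19.9,9.2,0],"spin": 0},
    {"travel": [19.9,9.2,0],"spin": 0},
    {"travel": [19.9,9.2,0],"spin": 0},
    {"travel": [19.9,9.2,0],"spin": 0},
    {"travel": [19.9,9.2,0],"spin": 0},
    {"travel": [19.9,9.2,0],"spin": 0},
    {"travel": [19.9,9.2,0],"spin": 0},
    {"travel": [19.9,9.2,0],"spin": 0},
    {"travel": [19.9,9.2,0],"spin": 0}
  ]
}}

```text
time_s: 8.2
tool_pos: [501.9, 209.1, 189.4]
eef_rot: [-1.632, -2.681, 0.0]
contact_force: [0.6, -0.5, -0.4]
grip_width: 0.293
finger_force: 89.2
```

Emit:
{"method": "arm_command", "body": {
  "commands": [
    {"travel": [0,0,0],"spin": 0},
    {"travel": [0,0,0],"spin": 0}
  ]
}}

```text
time_s: 8.4
tool_pos: [503.1, 203.1, 190.0]
eef_rot: [-1.645, -2.675, 0.003]
contact_force: [0.1, 0.7, -0.3]
grip_width: 0.29
finger_force: 89.2
```

```bash
python3 - <<'E'
from h import *
np.set_printoptions(precision=2,suppress=True)
axes(); save("wrist","w3"); s=observe();print(s["tool_pos"],s["contact_force"],s["finger_force"])
for n in ["notch","stick_tip","sled"]: print(n,[(w("wrist",d["at"]),round(d["confidence"],2)) for d in mark_of("wrist",n)[:3]])
go(505,204,88)
tp=s["tool_pos"]; print("foot px",px("wrist",tp+[0,0,-72]),"notch top px",px("wrist",[527,186.4,52]),"notch bottom",px("wrist",[527,186.4,12]))
E
```

```text
toolaxes cols [[-0.451, 0.892, -0.002], [0.892, 0.451, -0.001], [0.0, -0.002, -1.0]]
[503.42 202.77 190.3 ] [ 0.09 -0.24 -0.6 ] 89.16805744171143
notch [(array([529.17, 187.5 ,  13.16]), 0.83)]
stick_tip [(array([503.77, 203.25, 115.32]), 0.81)]
sled [(array([537.48, 142.92,  15.44]), 0.88), (array([346.78, -14.67,  -2.43]), 0.76), (array([505.72, 203.13, 115.92]), 0.2)]
travel [0.03 0.06 4.12] rows 3.0 pos [504.  202.7 190.9]
foot px [321.27 209.55] notch top px [336.63 210.47] notch bottom [334.94 196.67]
```

View pics/w3.png

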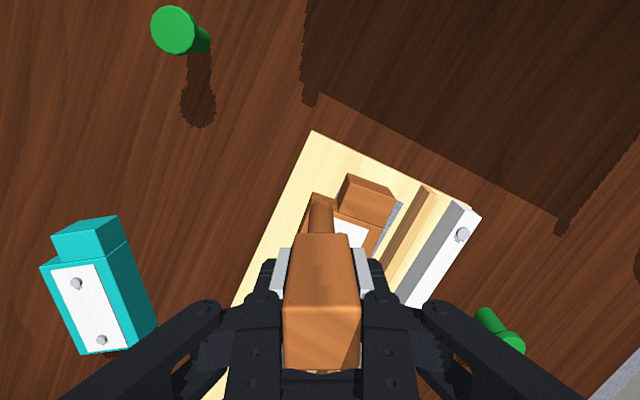

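Emit:
{"method": "arm_command", "body": {
  "commands": [
    {"travel": [0,0,1.5],"spin": 0},
    {"travel": [0,0,3],"spin": 0},
    {"travel": [0,0,4.1],"spin": 0},
    {"travel": [0,0,4.1],"spin": 0},
    {"travel": [0,0,4.1],"spin": 0}
  ]
}}

```text
time_s: 9.1
tool_pos: [503.9, 203.3, 88.7]
eef_rot: [-1.646, -2.675, 0.001]
contact_force: [0.9, 0.4, -0.2]
grip_width: 0.292
finger_force: 89.3
```

```bash
python3 - <<'E'
from h import *
np.set_printoptions(precision=2,suppress=True)
axes(); s=observe();print(s["time_s"],s["tool_pos"],s["contact_force"],s["wrist_torque"])
M=R.from_rotvec(s["eef_rot"]).as_matrix(); J=np.array([[.033,.9995,0],[-.9995,.033,0],[0,0,1]])
print("jig axes in tool (per mm, units)",(M.T@J)[:,:2].T/25)
E
```

```text
toolaxes cols [[-0.451, 0.893, -0.001], [0.893, 0.451, -0.0], [0.0, -0.001, -1.0]]
9.1 [503.86 203.28  88.67] [ 0.89  0.38 -0.17] [-0.   -0.03  0.06]
jig axes in tool (per mm, units) [[-0.04 -0.02  0.  ]
 [-0.02  0.04 -0.  ]]
```

Emit:
{"method": "arm_command", "body": {
  "commands": [
    {"travel": [-0.16,0.06,0],"spin": 0},
    {"travel": [-0.32,0.12,0],"spin": 0},
    {"travel": [-0.48,0.18,0],"spin": 0},
    {"travel": [-0.64,0.24,0],"spin": 0},
    {"travel": [-0.75,0.28,0],"spin": 0},
    {"travel": [-0.86,0.32,0],"spin": 0},
    {"travel": [-0.97,0.36,0],"spin": 0},
    {"travel": [-1.08,0.4,0],"spin": 0},
    {"travel": [-1.18,0.43,0],"spin": 0},
    {"travel": [-1.28,0.46,0],"spin": 0}
  ]
}}

```text
time_s: 10.1
tool_pos: [528.6, 180.6, 88.5]
eef_rot: [-1.644, -2.677, 0.0]
contact_force: [-1.1, 1.5, -0.6]
grip_width: 0.295
finger_force: 89.4
```

```bash
cat >> h.py <<'E'
def jig():
    s=observe(); J=np.array([[.033,.9995,0],[-.9995,.033,0],[0,0,1]])
    print("t",s["time_s"],"stick jig",(J.T@(s["tool_pos"]-[595,239,0])).round(1),"F jig",(J.T@s["contact_force"]).round(2),"T",(J.T@s["wrist_torque"]).round(2))
E
python3 - <<'E'
from h import *
jig()
E
```

```text
t 10.1 stick jig [ 56.2 -68.3  88.5] F jig [-1.56 -1.09 -0.64] T [-0.34  0.5  -0.04]
```

Emit:
{"method": "arm_command", "body": {
  "commands": [
    {"travel": [-0.1,0.04,0],"spin": 0},
    {"travel": [-0.2,0.08,0],"spin": 0},
    {"travel": [-0.3,0.12,0],"spin": 0},
    {"travel": [-0.4,0.16,0],"spin": 0}
  ]
}}

```text
time_s: 10.5
tool_pos: [536.8, 173.3, 88.6]
eef_rot: [1.644, 2.677, -0.0]
contact_force: [-0.7, 1.4, -1.0]
grip_width: 0.297
finger_force: 89.3
```

```bash
python3 - <<'E'
from h import *
jig(); save("wrist","w4")
print([(w("wrist",d["at"]),round(d["confidence"],2)) for d in mark_of("wrist","sled")[:3]])
im=cv2.imread("pics/w4.png"); cv2.imwrite("pics/w4c.png",cv2.resize(im[100:350,220:540],None,fx=2.4,fy=2.4))
E
```

```text
t 10.5 stick jig [ 63.7 -60.3  88.6] F jig [-1.45 -0.7  -1.02] T [-0.25  0.46  0.03]
[(array([347.62277257, -13.78635293,  -0.87866742]), 0.69)]
```

View pics/w4c.png

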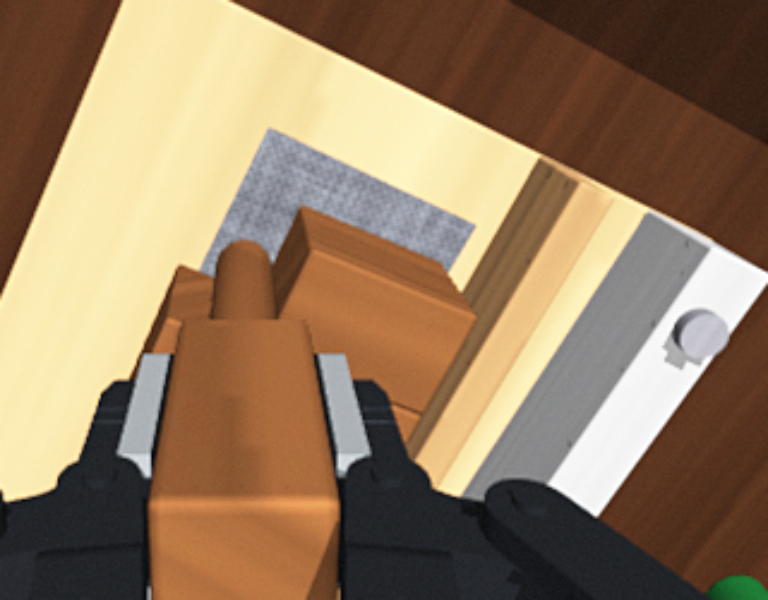

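Emit:
{"method": "arm_command", "body": {
  "commands": [
    {"travel": [-0.05,0.03,0],"spin": 0},
    {"travel": [-0.1,0.06,0],"spin": 0},
    {"travel": [-0.15,0.09,0],"spin": 0},
    {"travel": [-0.2,0.12,0],"spin": 0}
  ]
}}

```text
time_s: 11.0
tool_pos: [541.6, 170.5, 88.6]
eef_rot: [-1.644, -2.677, -0.0]
contact_force: [-1.3, 2.1, -0.8]
grip_width: 0.292
finger_force: 89.4
```

```bash
python3 - <<'E'
from h import *
jig()
E
```

```text
t 11.0 stick jig [ 66.7 -55.6  88.6] F jig [-2.12 -1.25 -0.82] T [-0.32  0.48 -0.06]
```

Emit:
{"method": "arm_command", "body": {
  "commands": [
    {"travel": [-0.04,0.025,0],"spin": 0},
    {"travel": [-0.08,0.05,0],"spin": 0},
    {"travel": [-0.12,0.075,0],"spin": 0}
  ]
}}

```text
time_s: 11.3
tool_pos: [544.7, 168.6, 88.6]
eef_rot: [-1.644, -2.677, 0.0]
contact_force: [-1.8, 1.5, -1.0]
grip_width: 0.293
finger_force: 89.4
```

Emit:
{"method": "arm_command", "body": {
  "commands": [
    {"travel": [-0.04,0.03,0],"spin": 0},
    {"travel": [-0.07,0.056,0],"spin": 0}
  ]
}}

```text
time_s: 11.5
tool_pos: [545.5, 168.1, 88.6]
eef_rot: [-1.643, -2.675, 0.0]
contact_force: [-5.6, 3.9, 3.5]
grip_width: 0.293
finger_force: 89.8
```

Emit:
{"method": "arm_command", "body": {
  "commands": [
    {"travel": [0,0,0],"spin": 0},
    {"travel": [0,0,0],"spin": 0},
    {"travel": [0,0,0],"spin": 0},
    {"travel": [0,0,0],"spin": 0}
  ]
}}

```text
time_s: 11.9
tool_pos: [545.5, 168.2, 88.5]
eef_rot: [-1.643, -2.675, 0.0]
contact_force: [-4.8, 2.5, 2.0]
grip_width: 0.291
finger_force: 89.8
```

```bash
python3 - <<'E'
from h import *
jig();print(observe()["tool_pos"],observe()["eef_rot"])
E
```

```text
t 11.9 stick jig [ 69.2 -51.8  88.5] F jig [-2.63 -4.75  2.04] T [-1.12  0.72 -0.02]
[545.48576965 168.17352473  88.54329199] [-1.64259550e+00 -2.67524435e+00  4.66535898e-04]
```

Emit:
{"method": "arm_command", "body": {
  "commands": [
    {"travel": [-0.07,-0.034,0],"spin": 0},
    {"travel": [-0.145,-0.068,0],"spin": 0},
    {"travel": [-0.22,-0.1,0],"spin": 0},
    {"travel": [-0.29,-0.135,0],"spin": 0},
    {"travel": [-0.36,-0.17,0],"spin": 0}
  ]
}}

```text
time_s: 12.4
tool_pos: [546.6, 158.3, 88.5]
eef_rot: [-1.643, -2.676, -0.001]
contact_force: [-4.2, 4.5, -0.1]
grip_width: 0.291
finger_force: 89.4
```

```bash
python3 - <<'E'
from h import *
jig()
E
```

```text
t 12.4 stick jig [ 79.1 -51.1  88.5] F jig [-4.67 -4.04 -0.1 ] T [-0.75  1.1  -0.03]
```

Emit:
{"method": "arm_command", "body": {
  "commands": [
    {"travel": [-0.075,-0.03,0],"spin": 0},
    {"travel": [-0.15,-0.06,0],"spin": 0},
    {"travel": [-0.22,-0.09,0],"spin": 0},
    {"travel": [-0.295,-0.12,0],"spin": 0},
    {"travel": [-0.37,-0.15,0],"spin": 0}
  ]
}}

```text
time_s: 12.9
tool_pos: [547.1, 148.6, 88.5]
eef_rot: [-1.643, -2.675, -0.002]
contact_force: [-4.3, 5.7, 1.7]
grip_width: 0.295
finger_force: 89.4
```

```bash
python3 - <<'E'
from h import *
jig()
E
```

```text
t 12.9 stick jig [ 88.7 -50.8  88.5] F jig [-5.85 -4.14  1.68] T [-1.    1.37  0.01]
```

Emit:
{"method": "arm_command", "body": {
  "commands": [
    {"travel": [-0.075,-0.03,0],"spin": 0},
    {"travel": [-0.15,-0.06,0],"spin": 0},
    {"travel": [-0.22,-0.09,0],"spin": 0},
    {"travel": [-0.295,-0.12,0],"spin": 0},
    {"travel": [-0.37,-0.15,0],"spin": 0},
    {"travel": [-0.445,-0.185,0],"spin": 0},
    {"travel": [-0.52,-0.215,0],"spin": 0}
  ]
}}

```text
time_s: 13.6
tool_pos: [547.8, 135.0, 88.5]
eef_rot: [-1.642, -2.675, -0.003]
contact_force: [-5.4, 5.9, 1.7]
grip_width: 0.293
finger_force: 89.4
```

```bash
python3 - <<'E'
from h import *
jig()
E
```

```text
t 13.6 stick jig [102.4 -50.6  88.5] F jig [-6.08 -5.17  1.7 ] T [-1.17  1.62  0.03]
```

Emit:
{"method": "arm_command", "body": {
  "commands": [
    {"travel": [-0.073,-0.033,0],"spin": 0},
    {"travel": [-0.146,-0.066,0],"spin": 0},
    {"travel": [-0.22,-0.1,0],"spin": 0},
    {"travel": [-0.29,-0.132,0],"spin": 0},
    {"travel": [-0.365,-0.165,0],"spin": 0},
    {"travel": [-0.44,-0.198,0],"spin": 0},
    {"travel": [-0.51,-0.23,0],"spin": 0}
  ]
}}

```text
time_s: 14.3
tool_pos: [548.5, 120.9, 88.5]
eef_rot: [-1.642, -2.675, -0.002]
contact_force: [-3.9, 5.0, 1.6]
grip_width: 0.293
finger_force: 89.4
```

```bash
python3 - <<'E'
from h import *
jig()
E
```

```text
t 14.3 stick jig [116.5 -50.4  88.5] F jig [-5.12 -3.74  1.58] T [-1.08  1.52  0.02]
```

Emit:
{"method": "arm_command", "body": {
  "commands": [
    {"travel": [-0.074,-0.03,0],"spin": 0},
    {"travel": [-0.148,-0.062,0],"spin": 0},
    {"travel": [-0.22,-0.094,0],"spin": 0},
    {"travel": [-0.295,-0.125,0],"spin": 0},
    {"travel": [-0.37,-0.157,0],"spin": 0},
    {"travel": [-0.443,-0.188,0],"spin": 0},
    {"travel": [-0.517,-0.22,0],"spin": 0},
    {"travel": [-0.59,-0.25,0],"spin": 0},
    {"travel": [-0.665,-0.28,0],"spin": 0},
    {"travel": [-0.738,-0.313,0],"spin": 0}
  ]
}}

```text
time_s: 15.3
tool_pos: [549.5, 101.3, 88.5]
eef_rot: [-1.641, -2.674, -0.003]
contact_force: [-4.9, 6.6, 2.6]
grip_width: 0.291
finger_force: 89.5
```

```bash
python3 - <<'E'
from h import *
jig()
E
```

```text
t 15.3 stick jig [136.1 -50.   88.5] F jig [-6.78 -4.64  2.57] T [-1.29  1.83  0.01]
```

Emit:
{"method": "arm_command", "body": {
  "commands": [
    {"travel": [-0.073,-0.032,0],"spin": 0},
    {"travel": [-0.147,-0.065,0],"spin": 0},
    {"travel": [-0.22,-0.097,0],"spin": 0},
    {"travel": [-0.293,-0.129,0],"spin": 0},
    {"travel": [-0.367,-0.162,0],"spin": 0},
    {"travel": [-0.44,-0.194,0],"spin": 0},
    {"travel": [-0.513,-0.226,0],"spin": 0},
    {"travel": [-0.587,-0.258,0],"spin": 0},
    {"travel": [-0.66,-0.29,0],"spin": 0},
    {"travel": [-0.733,-0.323,0],"spin": 0}
  ]
}}

```text
time_s: 16.3
tool_pos: [550.5, 81.4, 88.5]
eef_rot: [-1.641, -2.674, -0.003]
contact_force: [-5.5, 7.1, 2.7]
grip_width: 0.296
finger_force: 89.5
```

```bash
python3 - <<'E'
from h import *
jig()
E
```

```text
t 16.3 stick jig [156.  -49.7  88.5] F jig [-7.24 -5.27  2.72] T [-1.3   1.94  0.01]
```

Emit:
{"method": "arm_command", "body": {
  "commands": [
    {"travel": [-0.073,-0.033,0],"spin": 0},
    {"travel": [-0.146,-0.066,0],"spin": 0},
    {"travel": [-0.22,-0.098,0],"spin": 0},
    {"travel": [-0.293,-0.131,0],"spin": 0},
    {"travel": [-0.366,-0.164,0],"spin": 0},
    {"travel": [-0.439,-0.197,0],"spin": 0},
    {"travel": [-0.512,-0.229,0],"spin": 0},
    {"travel": [-0.585,-0.262,0],"spin": 0},
    {"travel": [-0.658,-0.295,0],"spin": 0},
    {"travel": [-0.731,-0.327,0],"spin": 0}
  ]
}}

```text
time_s: 17.3
tool_pos: [551.5, 61.4, 88.5]
eef_rot: [-1.641, -2.674, -0.003]
contact_force: [-5.1, 7.1, 3.2]
grip_width: 0.298
finger_force: 89.6
```

```bash
python3 - <<'E'
from h import *
jig()
E
```

```text
t 17.3 stick jig [176.1 -49.4  88.5] F jig [-7.3  -4.84  3.16] T [-1.22  1.88  0.04]
```

Emit:
{"method": "arm_command", "body": {
  "commands": [
    {"travel": [-0.073,-0.033,0],"spin": 0},
    {"travel": [-0.146,-0.065,0],"spin": 0},
    {"travel": [-0.22,-0.098,0],"spin": 0},
    {"travel": [-0.293,-0.13,0],"spin": 0},
    {"travel": [-0.366,-0.163,0],"spin": 0},
    {"travel": [-0.439,-0.196,0],"spin": 0},
    {"travel": [-0.512,-0.228,0],"spin": 0},
    {"travel": [-0.585,-0.261,0],"spin": 0},
    {"travel": [-0.658,-0.293,0],"spin": 0},
    {"travel": [-0.731,-0.326,0],"spin": 0},
    {"travel": [-0.805,-0.358,0],"spin": 0},
    {"travel": [-0.878,-0.391,0],"spin": 0}
  ]
}}

```text
time_s: 18.5
tool_pos: [552.6, 37.4, 88.5]
eef_rot: [-1.641, -2.674, -0.003]
contact_force: [-5.2, 7.2, 2.5]
grip_width: 0.293
finger_force: 89.7
```

```bash
python3 - <<'E'
from h import *
jig()
E
```

```text
t 18.5 stick jig [200.1 -49.   88.5] F jig [-7.42 -4.98  2.49] T [-1.25  1.98  0.03]
```

Steady; sled ≈ 248 mm. Same step again.

Emit:
{"method": "arm_command", "body": {
  "commands": [
    {"travel": [-0.073,-0.033,0],"spin": 0},
    {"travel": [-0.146,-0.065,0],"spin": 0},
    {"travel": [-0.22,-0.098,0],"spin": 0},
    {"travel": [-0.293,-0.13,0],"spin": 0},
    {"travel": [-0.366,-0.163,0],"spin": 0},
    {"travel": [-0.439,-0.196,0],"spin": 0},
    {"travel": [-0.512,-0.228,0],"spin": 0},
    {"travel": [-0.585,-0.261,0],"spin": 0},
    {"travel": [-0.658,-0.293,0],"spin": 0},
    {"travel": [-0.731,-0.326,0],"spin": 0},
    {"travel": [-0.805,-0.358,0],"spin": 0},
    {"travel": [-0.878,-0.391,0],"spin": 0}
  ]
}}

```text
time_s: 19.7
tool_pos: [553.8, 13.5, 88.5]
eef_rot: [-1.641, -2.674, -0.003]
contact_force: [-4.1, 8.1, 4.4]
grip_width: 0.291
finger_force: 89.7
```

```bash
python3 - <<'E'
from h import *
jig()
E
```

```text
t 19.7 stick jig [224.  -48.6  88.5] F jig [-8.27 -3.87  4.36] T [-1.22  2.    0.01]
```

Emit:
{"method": "arm_command", "body": {
  "commands": [
    {"travel": [-0.073,-0.032,0],"spin": 0},
    {"travel": [-0.146,-0.065,0],"spin": 0},
    {"travel": [-0.22,-0.097,0],"spin": 0},
    {"travel": [-0.293,-0.129,0],"spin": 0},
    {"travel": [-0.366,-0.161,0],"spin": 0},
    {"travel": [-0.44,-0.193,0],"spin": 0},
    {"travel": [-0.513,-0.226,0],"spin": 0},
    {"travel": [-0.587,-0.258,0],"spin": 0},
    {"travel": [-0.66,-0.29,0],"spin": 0},
    {"travel": [-0.733,-0.322,0],"spin": 0},
    {"travel": [-0.807,-0.355,0],"spin": 0},
    {"travel": [-0.88,-0.387,0],"spin": 0}
  ]
}}

```text
time_s: 20.9
tool_pos: [554.9, -10.3, 88.5]
eef_rot: [-1.641, -2.674, -0.004]
contact_force: [-4.3, 7.5, 3.9]
grip_width: 0.292
finger_force: 89.8
```

```bash
python3 - <<'E'
from h import *
jig()
E
```

```text
t 20.9 stick jig [247.9 -48.3  88.5] F jig [-7.66 -4.09  3.94] T [-1.3   2.13  0.01]
```

Emit:
{"method": "arm_command", "body": {
  "commands": [
    {"travel": [-0.073,-0.032,0],"spin": 0},
    {"travel": [-0.146,-0.065,0],"spin": 0},
    {"travel": [-0.22,-0.097,0],"spin": 0},
    {"travel": [-0.293,-0.129,0],"spin": 0},
    {"travel": [-0.366,-0.161,0],"spin": 0}
  ]
}}

```text
time_s: 21.4
tool_pos: [555.4, -20.2, 88.5]
eef_rot: [-1.641, -2.674, -0.004]
contact_force: [-6.1, 8.4, 5.6]
grip_width: 0.29
finger_force: 89.8
```

Emit:
{"method": "arm_command", "body": {
  "commands": [
    {"travel": [-0.04,-0.018,0],"spin": 0},
    {"travel": [-0.08,-0.036,0],"spin": 0},
    {"travel": [-0.12,-0.053,0],"spin": 0}
  ]
}}

```text
time_s: 21.7
tool_pos: [555.6, -23.5, 88.5]
eef_rot: [-1.641, -2.673, -0.004]
contact_force: [-5.4, 8.0, 4.0]
grip_width: 0.294
finger_force: 89.8
```

Emit:
{"method": "arm_command", "body": {
  "commands": [
    {"travel": [-0.036,-0.017,0],"spin": 0},
    {"travel": [-0.073,-0.034,0],"spin": 0}
  ]
}}

```text
time_s: 21.9
tool_pos: [555.7, -25.5, 88.5]
eef_rot: [-1.641, -2.674, -0.004]
contact_force: [-4.8, 8.6, 4.4]
grip_width: 0.295
finger_force: 89.8
```

Emit:
{"method": "arm_command", "body": {
  "commands": [
    {"travel": [-0.036,-0.017,0],"spin": 0},
    {"travel": [-0.073,-0.034,0],"spin": 0}
  ]
}}

```text
time_s: 22.1
tool_pos: [555.8, -27.5, 88.5]
eef_rot: [-1.641, -2.674, -0.004]
contact_force: [-6.4, 8.3, 4.9]
grip_width: 0.293
finger_force: 89.8
```

Emit:
{"method": "arm_command", "body": {
  "commands": [
    {"travel": [-0.036,-0.017,0],"spin": 0},
    {"travel": [-0.06,-0.029,0],"spin": 0}
  ]
}}

```text
time_s: 22.3
tool_pos: [555.8, -29.3, 88.5]
eef_rot: [-1.641, -2.674, -0.003]
contact_force: [-5.3, 7.5, 4.9]
grip_width: 0.296
finger_force: 89.8
```

Emit:
{"method": "arm_command", "body": {
  "commands": [
    {"travel": [-0.036,-0.017,0],"spin": 0},
    {"travel": [-0.06,-0.029,0],"spin": 0}
  ]
}}

```text
time_s: 22.5
tool_pos: [555.9, -30.7, 88.5]
eef_rot: [-1.641, -2.673, -0.005]
contact_force: [-5.9, 8.9, 3.5]
grip_width: 0.291
finger_force: 90.0
```

Emit:
{"method": "arm_command", "body": {
  "commands": [
    {"travel": [-0.025,-0.012,0],"spin": 0},
    {"travel": [-0.04,-0.019,0],"spin": 0}
  ]
}}

```text
time_s: 22.7
tool_pos: [555.9, -30.9, 88.5]
eef_rot: [-1.64, -2.673, -0.007]
contact_force: [-4.7, 10.9, 6.0]
grip_width: 0.292
finger_force: 90.1
```

Emit:
{"method": "arm_command", "body": {
  "commands": [
    {"travel": [-0.027,0,0],"spin": 0},
    {"travel": [-0.027,0,0],"spin": 0},
    {"travel": [-0.027,0,0],"spin": 0},
    {"travel": [-0.027,0,0],"spin": 0},
    {"travel": [-0.027,0,0],"spin": 0}
  ]
}}

```text
time_s: 23.2
tool_pos: [555.9, -31.0, 88.5]
eef_rot: [-1.639, -2.673, -0.008]
contact_force: [-5.4, 11.5, 5.5]
grip_width: 0.295
finger_force: 90.1
```

```bash
python3 - <<'E'
from h import *
jig()
E
```

```text
t 23.2 stick jig [268.6 -47.9  88.5] F jig [-11.68  -5.04   5.49] T [-1.29  3.11  0.03]
```

Emit:
{"method": "arm_command", "body": {
  "commands": [
    {"travel": [0.08,-0.03,0],"spin": 0},
    {"travel": [0.16,-0.06,0],"spin": 0},
    {"travel": [0.3,-0.11,0],"spin": 0},
    {"travel": [0.55,-0.2,0],"spin": 0},
    {"travel": [0.55,-0.2,0],"spin": 0},
    {"travel": [0.55,-0.2,-1.2],"spin": 0},
    {"travel": [0.55,-0.2,-2.5],"spin": 0},
    {"travel": [0.55,-0.2,-4],"spin": 0},
    {"travel": [0.55,-0.2,-4.4],"spin": 0},
    {"travel": [0.55,-0.2,-4.4],"spin": 0},
    {"travel": [0.55,-0.2,-4.4],"spin": 0}
  ]
}}

```text
time_s: 24.3
tool_pos: [546.6, -24.7, 197.7]
eef_rot: [-1.644, -2.676, 0.001]
contact_force: [0.1, 0.2, -1.4]
grip_width: 0.289
finger_force: 89.3
```

```bash
python3 - <<'E'
from h import *
np.set_printoptions(precision=2,suppress=True)
jig(); axes(); s=observe(); save("wrist","w5")
print(s["tool_pos"],s["eef_rot"])
for n in ["stick_tip","sled","stand"]: print(n,[(w("wrist",d["at"]),round(d["confidence"],2)) for d in mark_of("wrist",n)[:3]])
print("foot px expected",px("wrist",s["tool_pos"]+[0,0,-72]))
a=cv2.imread("pics/w3.png")[150:350,220:420]; b=cv2.imread("pics/w5.png")[150:350,220:420]
cv2.imwrite("pics/w35.png",cv2.resize(np.hstack([a,b]),None,fx=2,fy=2))
go(523.9,-343.9,191)
E
```

```text
t 24.3 stick jig [261.9 -57.  197.7] F jig [-0.19  0.11 -1.44] T [0.   0.02 0.03]
toolaxes cols [[-0.452, 0.892, -0.001], [0.892, 0.452, -0.0], [0.0, -0.001, -1.0]]
[546.63 -24.66 197.65] [-1.64 -2.68  0.  ]
stick_tip [(array([546.57, -24.09, 123.15]), 0.72)]
sled [(array([347.16, -11.67,  -3.54]), 0.88), (array([571.93, -79.48,  16.95]), 0.65), (array([ 340.67, -271.91,    0.44]), 0.36)]
stand []
foot px expected [322.57 211.39]
travel [-11.    -6.57   0.24] rows 7.0 pos [546.2 -24.4 197. ]
```

View pics/w35.png

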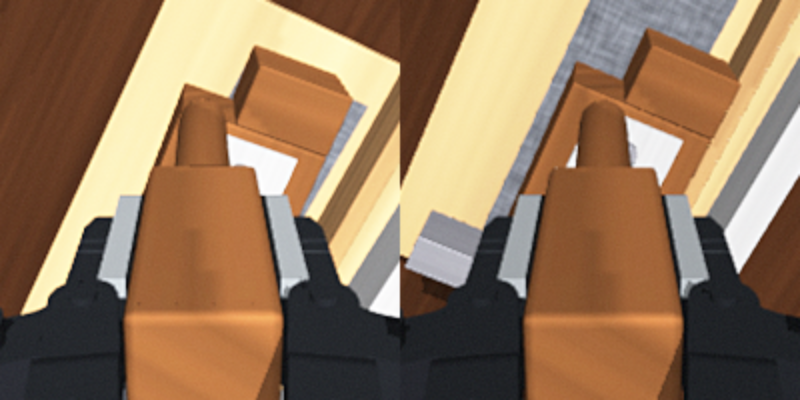

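Emit:
{"method": "arm_command", "body": {
  "commands": [
    {"travel": [-10.98,-6.58,0],"spin": 0},
    {"travel": [-10.98,-6.58,0],"spin": 0},
    {"travel": [-10.98,-6.58,0],"spin": 0},
    {"travel": [-10.98,-6.58,0],"spin": 0},
    {"travel": [-10.98,-6.58,0],"spin": 0},
    {"travel": [-10.98,-6.58,0],"spin": 0},
    {"travel": [-10.98,-6.58,0],"spin": 0},
    {"travel": [-10.98,-6.58,0],"spin": 0},
    {"travel": [-10.98,-6.58,0],"spin": 0},
    {"travel": [-10.98,-6.58,0],"spin": 0},
    {"travel": [-10.98,-6.58,0],"spin": 0},
    {"travel": [-10.98,-6.58,0],"spin": 0}
  ]
}}

```text
time_s: 25.7
tool_pos: [524.9, -342.4, 198.9]
eef_rot: [1.642, 2.678, 0.0]
contact_force: [-0.0, 0.4, -0.8]
grip_width: 0.295
finger_force: 89.3
```

```bash
python3 - <<'E'
from h import *
np.set_printoptions(precision=2,suppress=True)
axes(); a=[]
for i in range(4): read_camera("wrist"); s=observe(); a.append(s["tool_pos"]); print(a[-1],s["eef_rot"],s["contact_force"])
go(523.9,-343.9,140)
E
```

```text
toolaxes cols [[-0.454, 0.891, 0.0], [0.891, 0.454, 0.0], [-0.0, 0.0, -1.0]]
[ 524.88 -342.61  198.88] [1.64 2.68 0.  ] [-0.09  0.01 -0.87]
[ 524.85 -342.83  198.88] [ 1.64  2.68 -0.  ] [-0.19 -0.17 -1.02]
[ 524.77 -343.07  198.86] [ 1.64  2.68 -0.  ] [ 0.37  0.3  -0.8 ]
[ 524.73 -343.24  198.81] [ 1.64  2.68 -0.  ] [ 0.25 -0.13 -0.3 ]
travel [-0.01 -0.04  2.35] rows 2.0 pos [ 524.7 -343.2  198.8]
```

Emit:
{"method": "arm_command", "body": {
  "commands": [
    {"travel": [0,-0.02,1.2],"spin": 0},
    {"travel": [0,-0.02,2.4],"spin": 0},
    {"travel": [0,-0.02,2.75],"spin": 0},
    {"travel": [0,-0.02,2.75],"spin": 0},
    {"travel": [0,-0.02,2.75],"spin": 0},
    {"travel": [0,-0.02,2.75],"spin": 0}
  ]
}}

```text
time_s: 26.5
tool_pos: [525.0, -344.7, 131.6]
eef_rot: [1.643, 2.674, -0.001]
contact_force: [0.4, -0.6, -0.5]
grip_width: 0.293
finger_force: 89.3
```

Emit:
{"method": "arm_command", "body": {
  "commands": [
    {"travel": [0.048,-0.025,0],"spin": 0},
    {"travel": [0.048,-0.025,0],"spin": 0},
    {"travel": [0.048,-0.025,0.3],"spin": 0},
    {"travel": [0.048,-0.025,0.6],"spin": 0},
    {"travel": [0.048,-0.025,0.6],"spin": 0}
  ]
}}

```text
time_s: 27.0
tool_pos: [522.4, -342.7, 113.3]
eef_rot: [-1.644, -2.675, -0.0]
contact_force: [0.7, -0.9, -0.3]
grip_width: 0.293
finger_force: 89.3
```

Emit:
{"method": "arm_command", "body": {
  "commands": [
    {"travel": [-0.03,0.015,0.2],"spin": 0},
    {"travel": [-0.03,0.015,0.4],"spin": 0},
    {"travel": [-0.03,0.015,0.6],"spin": 0},
    {"travel": [-0.03,0.015,0.8],"spin": 0},
    {"travel": [-0.03,0.015,0.8],"spin": 0}
  ]
}}

```text
time_s: 27.5
tool_pos: [523.1, -343.1, 93.8]
eef_rot: [-1.644, -2.675, -0.0]
contact_force: [0.3, 0.1, -0.6]
grip_width: 0.29
finger_force: 89.3
```

Emit:
{"method": "arm_command", "body": {
  "commands": [
    {"travel": [0,0,0.15],"spin": 0},
    {"travel": [0,0,0.3],"spin": 0},
    {"travel": [0,0,0.42],"spin": 0},
    {"travel": [0,0,0.42],"spin": 0}
  ]
}}

```text
time_s: 27.9
tool_pos: [523.3, -343.4, 83.8]
eef_rot: [-1.644, -2.676, -0.0]
contact_force: [0.5, 0.1, -1.6]
grip_width: 0.292
finger_force: 89.3
```

Emit:
{"method": "arm_command", "body": {
  "commands": [
    {"travel": [0,0,0.05],"spin": 0},
    {"travel": [0,0,0.05],"spin": 0}
  ]
}}

```text
time_s: 28.1
tool_pos: [523.6, -343.6, 83.1]
eef_rot: [1.644, 2.677, -0.0]
contact_force: [-0.4, -0.1, -0.9]
grip_width: 0.293
finger_force: 89.3
```

Emit:
{"method": "arm_command", "body": {
  "commands": [
    {"travel": [0,0,0],"spin": 0},
    {"travel": [0,0,0],"spin": 0},
    {"travel": [0,0,0],"spin": 0},
    {"travel": [0,0,0],"spin": 0},
    {"travel": [0,0,0],"spin": 0},
    {"travel": [0,0,0],"spin": 0},
    {"travel": [0,0,0],"spin": 0},
    {"travel": [0,0,0],"spin": 0}
  ],
  "gripper": 1
}}

```text
time_s: 28.9
tool_pos: [523.6, -343.6, 83.1]
eef_rot: [1.644, 2.677, 0.0]
contact_force: [-0.7, -0.1, -0.2]
grip_width: 1.003
finger_force: 0.0
```

Emit:
{"method": "arm_command", "body": {
  "commands": [
    {"travel": [0,0,-0.8],"spin": 0},
    {"travel": [0,0,-2],"spin": 0},
    {"travel": [0,0,-4],"spin": 0},
    {"travel": [0,0,-6],"spin": 0},
    {"travel": [3,0,-8],"spin": 0},
    {"travel": [3,0,-8],"spin": 0},
    {"travel": [3,0,-8],"spin": 0},
    {"travel": [3,0,-8],"spin": 0},
    {"travel": [3,0,-8],"spin": 0}
  ]
}}

```text
time_s: 29.8
tool_pos: [489.8, -277.2, 282.3]
eef_rot: [-1.645, -2.676, 0.0]
contact_force: [-0.2, -0.4, 0.1]
grip_width: 1.002
finger_force: 0.0
```

```bash
python3 - <<'E'
from h import *
np.set_printoptions(precision=1,suppress=True)
print(observe()["tool_pos"],observe()["time_s"])
im=save("wrist","w6")
for c in ("wrist","top"):
    if c=="top": read_camera(c)
    for n in ["stick_tip","stand","sled","stop"]: print(c,n,[(w(c,d["at"]),round(d["confidence"],2)) for d in mark_of(c,n)[:2]])
E
```

```text
[ 489.8 -277.2  282.3] 29.8
wrist stick_tip [(array([ 524.5, -343.5,    2.3]), 0.62)]
wrist stand [(array([ 520. , -345.8,    2.2]), 0.68), (array([ 520. , -341.8,   11.2]), 0.64)]
wrist sled [(array([569.5, -79.7,  13.6]), 0.84)]
wrist stop [(array([ 571.8, -147.2,   15.9]), 0.72)]
top stick_tip []
top stand [(array([ 525.2, -342.3,   -2. ]), 0.62), (array([774.5, -49.9,   2. ]), 0.34)]
top sled [(array([574.2, -75.5,  14.4]), 0.98), (array([346.3, -13.8,  -3.7]), 0.7)]
top stop [(array([ 573.1, -145.2,   15.8]), 0.83), (array([774.2, -47.2,  -0.5]), 0.62)]
```

View pics/w6.png

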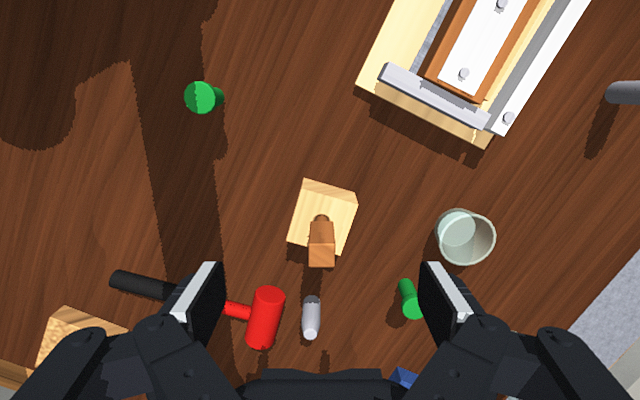

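The picture w6 shows the stick upright in the stand (about 321,235), the sled flat against the stop (about 455,85) and every bystander still in place. I'm handing in.

```bash
python3 -c "
from station import *
print(job_done())"
```

```text
the job is handed in; nothing more can be done
None
```

The job is handed in: the sled was fed along the fence and left home against the stop, the stick is back upright in its stand, and nothing else looked disturbed in the final picture; no verdict was returned.

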